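Walk a soaped wheel round by its spokes until the valve stem points straight up

TASK

The tyre on this small wheel has just been fitted with mounting soap and the pump goes on next: turn the wheel in its stand until the valve sits at the very bottom, with its stem pointing straight up at the axle. Walk the wheel round with the fingertips in two or more gentle pushes on its spokes: part-way round, draw the fingers right out and go in again behind the next spoke within easy reach. Do not push on the slippery tyre or the valve stem, and leave the things lying around the stand where they are.

Things in the scene. Friction and masses are not known exactly. Their poses are not given: they have to be found in the camera images.
- stand: blue and dark-steel bench wheel stand, bolted down. Origin: centre of its base plate's underside, on the bench. Its x axis is the axle's direction and points away from the robot, yawed up to 0.3 rad either way; z up. Base plate 190 mm along x by 150 mm, 12 mm thick, with a 260 mm cross foot at x = 70 mm. On the far side a thin bent rod (x = 60 to 85, y = 80 to 110 mm) rises to 122 mm.
- near_arm_top (a point): top of the stand's upright arm on the robot's side of the wheel, 193 mm above the bench (18 mm above the axle), at x = -56 mm in the stand's frame. The arm is flat steel 8 mm thick, 30 mm wide (44 mm in its lower half); an equal arm stands at x = +56 mm on the far side. The axle's ends reach x = -73 and +73 mm.
- axle_center (a point): centre of the wheel, on the axle, midway between the stand arms, 175 mm above the bench and fixed; the wheel's mid-plane passes through it at right angles to the stand's x axis. Same axes as stand.
- wheel (a joint): turn of the wheel on its axle (rad), no stops, unwrapped; grows as it turns clockwise seen from the robot (positive about the stand's x axis). At 0 and every whole turn (2 pi) the valve is at the very bottom, its stem straight up. Starts between 1.9 and 4.4. The hub is stiff with new grease (about 0.15 N m, 3 N at mid-spoke): the wheel stays where a slow push leaves it.
- spoke_mid (a point): middle of the spoke opposite the valve (it points straight up at joint 0), 57 mm from the axle. The yellow wheel has five such straight radial spokes 72 degrees apart, each 12 mm thick and 34 mm wide along the axle (17 mm each side of the mid-plane), from the hub (24 mm radius, 66 mm long) to the rim (inner radius 91 mm, 37 mm wide). The gaps are 63 mm wide at 60 mm from the axle.
- tyre: black tyre on the wheel, turns with it. Origin at the wheel's centre. Inner radius 104 mm, outer radius 147 mm, 42 mm wide along the axle (21 mm each side of the mid-plane); its top is 322 mm above the bench.
- valve: valve stem, black rubber with a brass end, fixed in the rim and turning with the wheel, in the middle of a gap, 36 degrees from the spoke on either side. Origin on the inside of the rim, 91 mm from the axle, in the mid-plane; its z axis runs along the stem from rim to axle; 40 mm long, 9 mm thick, 15 mm at its foot.
- soap_tub: closed jar of mounting soap standing on the bench, 72 mm in diameter, 75 mm high, origin at the centre of its underside. Must not be moved.
- gauge: black dial tyre gauge lying on the bench, 64 mm in diameter, 27 mm high, with a brass neck reaching 74 mm from its centre along -x; origin at the centre of the dial's underside. Must not be moved.
- tyre_lever: blue plastic tyre lever lying on the bench along its x axis, 124 mm long, 22 mm wide, 9 mm high, origin at the centre of its underside. Must not be moved.
- spanner: steel spanner about 160 mm long lying on the bench along its x axis, up to 20 mm high. Must not be moved.

How it is judged (in metres and radians):
On the way:
1. after a first push the wheel has turned at least 15 degrees and stands part-way, still more than 10 degrees off, with the fingers drawn out from between the spokes (distance of valve from where it was at the start of the episode above 0.024 m and angle between valve's own z axis and vertical above 0.175 rad and contact force between the fingers and wheel below 0.05 N and (x of the grasp point in the frame of axle_center below -0.028 m or x of the grasp point in the frame of axle_center above 0.028 m or distance between the grasp point and axle_center above 0.13 m)), for 0.1 s.
At the end, for the whole second after the job is handed in: the valve is at the bottom of the wheel with its stem within 7 degrees of straight up, the wheel at rest, and the soap tub, gauge, tyre lever and spanner within 20 mm of where they lay (angle between valve's own z axis and vertical below 0.12 rad and velocity of joint wheel between -0.03 and 0.03 rad/s and distance of each of soap_tub, gauge, tyre_lever, spanner from where it was at the start of the episode below 0.02 m); the robot touches nothing.
It fails at once if the tyre is pushed with more than 2 N (contact force between any of the fingers, the arm and tyre above 2 N).
It fails at once if the valve stem is pushed with more than 2 N (contact force between any of the fingers, the arm and valve above 2 N).
It fails at once if a spoke is shoved or squeezed with more than 40 N (contact force between the fingers and wheel above 40 N).
It fails at once if a thing lying by the stand is moved more than 20 mm or lifted (distance of any of soap_tub, gauge, tyre_lever, spanner from where it was at the start of the episode above 0.02 m).
It also fails if it takes over 53 s, if anything falls off the work surface, if the arm or the gripper's body presses on something with over 40 N, if the wrist force passes 120 N, or if a joint passes its speed limit or range.

ROBOT

A 7-joint arm with a two-finger parallel gripper is mounted at the origin on the work surface. World frame = base frame: x ahead of the robot, y to its left, z up, the work surface at z = 0. Lengths are in mm, angles in rad, forces in N, time in s.
With the tool pointing down it reaches from about 350 to 900 mm from the base axis. Payload 19.9 kg.
Tool frame: the origin (TCP) lies on the centre line of the jaws, within the pads' length; the fingertips stand 22 mm ahead of it and the grasp point (between the pads) lies 3 mm ahead of it (env.tip_reach is the distance from the TCP to the fingertips, in mm); z points along the fingers, y is the direction in which the jaws open and shut (so a half turn about z gives the same grasp; the last joint's range is limited). The gripper opens to 94 mm and grips with 3 to 60 N. Pads are 16 mm wide; open, the fingers measure 119 mm over their backs; the gripper's body (75 mm by 177 mm) begins 78 mm behind the grasp point.
Start: joints at [1.139, 0.417, -0.01, 1.614, 0.005, 1.111, -0.053], TCP at [238.073, -577.86, 227.425] pointing down, gripper open.
Joint ranges: [-2.81, 2.81], [-0.39, 2.02], [-1.27, 1.25], [0.06, 2.57], [-1.19, 4.33], [0.19, 2], [-2.82, 2.82]. Speed limits (rad/s): [1.89, 1.89, 2.39, 2.39, 3.01, 3.01, 3.01].

INTERFACE

Orientations are given as a 3x3 rotation matrix whose columns are the frame's x, y, z axes.
In Python, from cell import get_obs, eyes, env gives the robot as it stands. The module is installed in compiled form; this text tells all that it offers.
- The arm moves only by the tool drive_tool, never from a script. Its arguments are lists of equal length, an entry for each row: "translation": the shift along the tool's x, y, z scaled (see below), a list of three; "yaw": the turn about the tool's z scaled (see below); "hand": the closure, from 0 (fully open) to 1 (shut). A call has 1 to 20 rows; each row shifts and turns the commanded pose from where the row before left it, along the tool's axes as they then stand; what a row does not reach is not made up. The controller multiplies each number of a shift by 5 cm and each number of a turn by 6 degrees. A row lasts 1/8 s, in which the tool goes at most 62.5 mm and 10.7 degrees, less where a joint would pass 70% of its speed; a pose out of reach is approached as far as the arm can. A call with a number of a shift or a turn outside -1 to 1 is refused whole. A call with a gripper value outside its range is refused whole. The fingers move at their own pace and stop on an object; the grip force is fixed at half the most. Time passes only in rows, so rows that do not move let the fingers close. It gives the time, the measured TCP pose, the force and the opening at its end, in the units of the state.
- get_obs(): the state, without advancing time (a new reading comes with each control period).
- eyes.read_camera(name): name is "scene" or "top" or "wrist"; returns a dict with "frame" (400x640x3 uint8, red, green, blue), "vfov" (degrees; the focal length in pixels is half the picture's height over the tangent of half this angle, whatever the lens; pixels are square), "cx", "cy" (the principal point, pixels), "distortion" ([k1, k2, p1, p2, k3] as OpenCV has them; the pictures are not rectified), "pose" (4x4, takes a point from camera to world coordinates); the wrist camera has in their place "tool_from_camera" (4x4, takes a point from camera to tool coordinates, whose origin is the TCP and whose axes are the flange's). Camera axes: x right, y up, looking along -z (the intrinsics and any distortion apply to the point x, -y, -z); pixel columns grow to the right and rows downward; lengths in mm; the calibration is good to about 2 mm. A picture is of the moment at which its call begins: read the wrist's pose just before it. There is no depth.
- env.sign_off(): hands the job in, once; it reports no verdict.
The state is a dict: "time": time; "joints": joint angles; "joint_vel": joint speeds; "joint_torque": joint torques, N m; "position": TCP position; "eef_rot": TCP orientation; "ft_force": force on the tool from outside, world axes, zero at the start; "wrist_torque": the same for the moment, N m; "opening": finger opening in mm.
Only numpy, scipy, OpenCV 4.12 (cv2) and the standard library are available. Lean on these libraries where they do the work, as an engineer would, in place of code of your own. Each camera call takes 0.05 s, during which the arm holds its last target. There are 200 camera calls.

## Working session

There is one attempt and no reset: what is moved stays moved. The work goes in short steps, Python scripts to look and compute and a tool call to move; the robot and the scene stay as the last step left them, time stands still between calls to the robot, and variables do not carry over. Pictures are saved under pics/ and viewed, about 8 in all and at most 12, crops included, and the job is handed in when it is done.

Besides the shell and the picture viewer there is one more tool, called after "Call:" as name(argument=value, ...) on one line, values as JSON. drive_tool: Moves the arm, as the interface text tells. Its arguments: {"type":"object","properties":{"translation":{"type":"array"},"yaw":{"type":"array"},"hand":{"type":"array"}},"required":["translation","yaw","hand"]}

```bash
mkdir -p pics; python3 - <<'E'
from cell import get_obs, eyes, env
import cv2,pickle
o=get_obs();print({k:o[k] for k in('time','position','eef_rot','opening','ft_force')},env.tip_reach)
for n in("scene","top","wrist"):
    c=eyes.read_camera(n);pickle.dump(c,open(f'pics/{n}0.pkl','wb'));cv2.imwrite(f'pics/{n}0.png',c['frame'][...,::-1])
    print(n,c['vfov'],c['cx'],c['cy'],c['distortion'],c.get('pose',c.get('tool_from_camera')))
E
```

```text
{'time': 0.0, 'position': array([ 237.91849772, -577.55142716,  226.8073585 ]), 'eef_rot': array([[ 9.24604369e-01,  3.80928387e-01, -5.70606370e-04],
       [ 3.80928803e-01, -9.24603661e-01,  1.14790850e-03],
       [-9.03138061e-05, -1.27872162e-03, -9.99999178e-01]]), 'opening': 93.87592294740087, 'ft_force': array([-0.65446349, -0.30785498,  0.76527135])} 22.0
scene 54.48022511986544 320.0275673627252 192.77152071612156 [-0.03306189  0.          0.          0.          0.        ] [[ 9.98425624e-01 -5.31187191e-02  1.80187489e-02  5.47251370e+02]
 [ 5.60885757e-02  9.48821124e-01 -3.10793415e-01 -2.92021642e+02]
 [-5.87621482e-04  3.11314755e-01  9.50306676e-01  1.07963245e+03]
 [ 0.00000000e+00  0.00000000e+00  0.00000000e+00  1.00000000e+00]]
top 51.480332359293065 321.59047477477634 204.34106588169453 [-0.10192805  0.          0.          0.          0.        ] [[-1.42871087e-02  9.94476443e-01 -1.03983086e-01  4.15408518e+02]
 [-9.99698709e-01 -1.62826561e-02 -1.83675425e-02  9.11086944e+00]
 [-1.99592092e-02  1.03689338e-01  9.94409448e-01  1.07417297e+03]
 [ 0.00000000e+00  0.00000000e+00  0.00000000e+00  1.00000000e+00]]
wrist 65.55110819725297 318.5193575619648 200.651930632818 [0.02033088 0.         0.         0.         0.        ] [[ 4.92291770e-04  9.59658964e-01  2.81166197e-01  8.26542082e+01]
 [ 9.99999858e-01 -4.14674351e-04 -3.35551511e-04 -1.74877672e-01]
 [-2.05422606e-04  2.81166322e-01 -9.59659032e-01 -1.56551604e+02]
 [ 0.00000000e+00  0.00000000e+00  0.00000000e+00  1.00000000e+00]]
```

View pics/scene0.png

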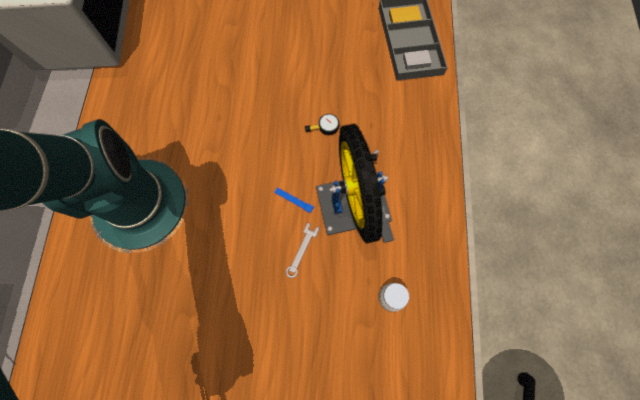

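View pics/top0.png

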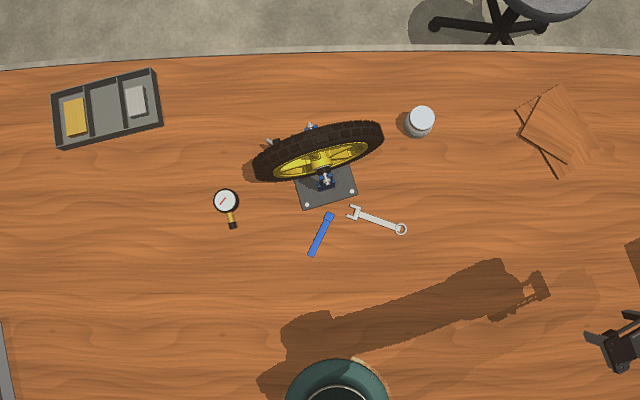

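The drive only offers shifts and yaw, with the tool pointing down, but the fingers have to enter between the spokes roughly along the axle. I'll test in free space how the controller treats orientation.

Call:
drive_tool(translation=[[0, 0, -1], [0, 0, -1], [0, 0, -1], [0, 0, -1], [0, 0, -1], [0, 0, -1], [0, 0, -1], [0, 0, -1], [0, 0, -1], [0, 0, -1], [0, 0, -1], [0, 0, -1]], yaw=[0, 0, 0, 0, 0, 0, 0, 0, 0, 0, 0, 0], hand=[1, 1, 1, 1, 1, 1, 1, 1, 1, 1, 1, 1])

```text
time: 1.65
position: [219.6, -532.7, 719.2]
eef_rot: [[0.924, 0.378, 0.054], [0.381, -0.915, -0.131], [0.001, 0.141, -0.99]]
ft_force: [-0.1, -0.3, -0.0]
opening: 0.3
```

Call:
drive_tool(translation=[[0, 0, -1], [0, 0, -1], [0, 0, -1], [0, 0, -1], [0, 0, -1], [0, 0, -1]], yaw=[0, 0, 0, 0, 0, 0], hand=[1, 1, 1, 1, 1, 1])

```text
time: 2.4
position: [181.3, -442.5, 833.3]
eef_rot: [[0.925, 0.356, 0.136], [0.381, -0.865, -0.326], [0.002, 0.353, -0.936]]
ft_force: [2.3, 0.8, 0.8]
opening: 0.4
```

```bash
python3 - <<'E'
from cell import get_obs
o=get_obs();print(o['joints'].round(3) if hasattr(o['joints'],'round') else o['joints'],o['position'],o['eef_rot'])
E
```

```text
[ 0.529  0.076  0.693  0.718 -0.068  2.003 -0.009] [ 181.33397318 -442.49903067  833.28213892] [[ 0.92466895  0.35568789  0.1359171 ]
 [ 0.38076763 -0.86545827 -0.32557333]
 [ 0.00182809  0.35280038 -0.93569683]]
```

Call:
drive_tool(translation=[[0, 0, 1], [0, 0, 1], [0, 0, 1], [0, 0, 1]], yaw=[0, 0, 0, 0], hand=[1, 1, 1, 1])

```text
time: 2.9
position: [209.2, -507.9, 643.9]
eef_rot: [[0.924, 0.357, 0.136], [0.382, -0.865, -0.324], [0.002, 0.352, -0.936]]
ft_force: [0.7, -2.0, 0.5]
opening: 0.4
```

```bash
python3 - <<'E'
from cell import get_obs
o=get_obs();print(o['joints'].round(3) if hasattr(o['joints'],'round') else o['joints'],o['position'],o['eef_rot'])
E
```

```text
[ 0.441 -0.044  0.638  1.291  0.058  1.528 -0.087] [ 209.16789495 -507.89916137  643.86214294] [[ 0.92419686  0.3568315   0.13613023]
 [ 0.38191083 -0.86541046 -0.32435914]
 [ 0.00206697  0.35176131 -0.93608745]]
```

```bash
python3 - <<'E'
import cv2,numpy as np
a=cv2.imread('pics/scene0.png')[110:250,300:420];b=cv2.imread('pics/top0.png')[110:220,240:400]
a=cv2.resize(a,None,fx=4,fy=4,interpolation=cv2.INTER_CUBIC);b=cv2.resize(b,None,fx=5,fy=5,interpolation=cv2.INTER_CUBIC)
cv2.imwrite('pics/a.png',a);cv2.imwrite('pics/b.png',b)
E
```

```text
(no output)
```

View pics/a.png

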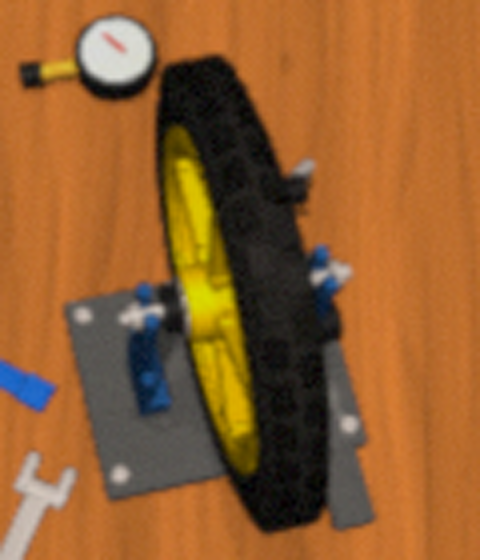

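View pics/b.png

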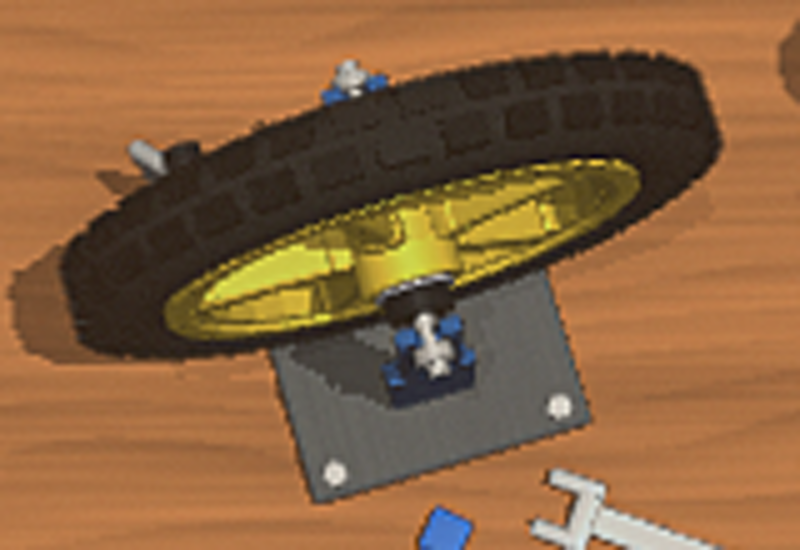

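```bash
cat > h.py <<'E'
import numpy as np, cv2, pickle
def K(c):
    f=c['frame'].shape[0]/2/np.tan(np.radians(c['vfov'])/2)
    return np.array([[f,0,c['cx']],[0,f,c['cy']],[0,0,1.]]),np.array(c['distortion'],float)
def ray(c,uv,T=None):
    k,d=K(c);T=np.array(c['pose']) if T is None else T
    p=cv2.undistortPoints(np.array([[uv]],float),k,d)[0,0]
    v=T[:3,:3]@np.array([p[0],-p[1],-1]);return T[:3,3],v/np.linalg.norm(v)
def tri(rs):
    A=0;b=0
    for o,v in rs:
        M=np.eye(3)-np.outer(v,v);A=A+M;b=b+M@o
    x=np.linalg.solve(A,b);return x,[round(float(np.linalg.norm((np.eye(3)-np.outer(v,v))@(x-o))),1) for o,v in rs]
def atz(r,z):
    o,v=r;return o+v*(z-o[2])/v[2]
def proj(c,P,T=None):
    T=np.array(c['pose']) if T is None else T
    k,d=K(c);P=np.atleast_2d(P).astype(float)
    q=(P-T[:3,3])@T[:3,:3];q=q*[1,-1,-1]
    return cv2.projectPoints(q,np.zeros(3),np.zeros(3),k,d)[0][:,0]
E
python3 - <<'E'
from h import *
s=pickle.load(open('pics/scene0.pkl','rb'));t=pickle.load(open('pics/top0.pkl','rb'))
n,e1=tri([ray(s,(331.8,189.3)),ray(t,(327,184.4))]);f,e2=tri([ray(s,(386,177.7)),ray(t,(310,124.4))])
print(n,e1,f,e2,(n+f)/2,np.arctan2(*(f-n)[1::-1]))
for c,uvs in((t,[(304,210.3),(358,194.3)]),(s,[(316.3,186.3),(327.5,234.3)])):
    a,b=[atz(ray(c,u),12) for u in uvs];print(a,b,np.linalg.norm(a-b),np.arctan2(b[0]-a[0],-(b[1]-a[1])))
print([atz(ray(s,u),h) for u,h in(((329,124),27),((396,297),75),((276,191),9),((312,210),9),((312,228),10),((291,273),10))])
E
```

```text
[556.09226897  14.27565873 172.02363084] [2.7, 2.7] [689.18731687  49.40379813 180.71962224] [1.5, 1.5] [622.63979292  31.83972843 176.37162654] 0.25804822877606876
[511.80018116  74.22765753  12.        ] [550.97432536 -65.55133276  12.        ] 145.1646640883951 0.2732476912127833
[515.07528562  76.30747723  12.        ] [554.71209567 -63.64169565  12.        ] 145.4539366906443 0.2759947860077247
[array([542.13822772, 272.69454161,  27.        ]), array([ 734.00082335, -227.61735664,   75.        ]), array([398.91273494,  56.38098885,   9.        ]), array([506.94523623,   5.09552783,   9.        ]), array([510.26369122, -47.6381696 ,  10.        ]), array([ 461.06938091, -175.70673181,   10.        ])]
```

```bash
cat > kin.py <<'E'
import numpy as np
from scipy.spatial.transform import Rotation as R
def fk(q,p):
    # p: phi,psi,d1,a,b,c, e4 (elbow offs), ex (wrist offs)
    Rz=lambda t:R.from_rotvec([0,0,t]);Ry=lambda t:R.from_rotvec([0,t,0])
    r=Rz(q[0]+p[0])*Ry(q[1]);x=np.array([0,0,p[2]])
    r=r*Rz(q[2]);x=x+r.apply([p[6],0,p[3]]);r=r*Ry(q[3]);x=x+r.apply([-p[6],0,0])
    r=r*Rz(q[4]);x=x+r.apply([0,0,p[4]]);r=r*Ry(q[5]);x=x+r.apply([p[7],0,p[5]])
    return x,(r*Rz(q[6]+p[1])).as_matrix()
E
cat > data.py <<'E'
import numpy as np
D=[([1.139,.417,-.01,1.614,.005,1.111,-.053],[238.073,-577.86,227.425],[[.924604,.380928,-.00057],[.380929,-.924604,.001148],[-.00009,-.001279,-1]]),
([.529,.076,.693,.718,-.068,2.003,-.009],[181.334,-442.5,833.28],[[.92467,.35569,.13592],[.38077,-.86546,-.32557],[.00183,.3528,-.9357]]),
([.441,-.044,.638,1.291,.058,1.528,-.087],[209.168,-507.9,643.86],[[.9242,.35683,.13613],[.38191,-.86541,-.32436],[.00207,.35176,-.93609]])]
E
python3 - <<'E'
from kin import *;from data import D;import itertools
from scipy.optimize import least_squares
for s in itertools.product([1,-1],repeat=4):
    sg=np.array([1,1,s[0],1,s[1],1,s[2]])
    def f(p):
        o=[]
        for q,x,M in D:
            X,N=fk(sg*np.array(q),p);o+=list((X-x)/10)+list((N-np.array(M)).ravel()*30)
        o+=list(np.array(p[6:8])*.0001)
        return o
    if s[3]<0: continue
    for psi in(0,1.57,3.14,-1.57):
        r=least_squares(f,[-2.32,psi,350,480,480,250,0,0]);
        if r.cost<5:print(s,r.cost,r.x.round(3))
E
```

```text
(1, 1, 1, 1) 0.3613994076584488 [ -2.311   1.618 311.602 480.9   469.267 316.665   1.199  -7.994]
(1, 1, 1, 1) 0.3613994076583694 [ -2.311   1.618 311.602 480.9   469.267 316.665   1.199  -7.994]
(1, 1, 1, 1) 0.3613994076589481 [ -2.311   1.618 311.603 480.9   469.267 316.665   1.199  -7.994]
(1, 1, 1, 1) 0.3613994076609648 [ -2.311  -4.665 311.603 480.9   469.267 316.665   1.199  -7.994]
```

```bash
cat >> kin.py <<'E'
P=np.array([-2.311,1.618,311.6,480.9,469.27,316.67,1.2,-8.])
LO=np.array([-2.81,-.39,-1.27,.06,-1.19,.19,-2.82]);HI=np.array([2.81,2.02,1.25,2.57,4.33,2,2.82])
A=np.array([623.5,31.5,175.]);YAW=.27
SX=np.array([np.cos(YAW),np.sin(YAW),0]);SY=np.array([-np.sin(YAW),np.cos(YAW),0]);SZ=np.array([0,0,1.])
def st(x,y,z): return A+x*SX+y*SY+z*SZ   # rel. axle centre, stand axes
E
python3 - <<'E'
from kin import *
from scipy.optimize import least_squares
rng=np.random.default_rng(0)
for tilt in(0,15,30):
  t=np.radians(tilt);u=np.cos(t)*SX-np.sin(t)*SZ
  for (x,y,z) in((-20,60,0),(-20,-60,0),(-20,0,60),(-20,45,45),(-20,-45,45),(-100,0,60)):
    sols=[]
    for k in range(25):
      f=lambda q:np.r_[(fk(q,P)[0]-st(x,y,z))/10,(fk(q,P)[1][:,2]-u)*30]
      r=least_squares(f,rng.uniform(LO,HI),bounds=(LO,HI),max_nfev=150)
      sols.append((r.cost,r.x))
    ok=[q.round(2) for c,q in sols if c<.01]
    print(tilt,(x,y,z),len(ok),'best',round(min(c for c,_ in sols),2),*ok[:3])
E
```

```text
0 (-20, 60, 0) 23 best 0.0 [ 2.56  0.81 -0.24  2.48  2.95  1.74  2.73] [ 1.29  1.3   0.96  2.47  2.6   1.26 -0.06] [ 1.41  1.16  0.85  2.48  2.61  1.35 -1.31]
0 (-20, -60, 0) 16 best 0.0 [ 1.34  0.94  0.63  2.37  2.38  1.25 -1.64] [ 1.32  0.95  0.65  2.37  2.38  1.24 -2.7 ] [ 0.84  1.54  1.14  2.36  2.47  0.72 -2.24]
0 (-20, 0, 60) 18 best 0.0 [ 2.16  0.59 -0.04  2.48  2.69  1.51 -1.11] [1.21 0.94 0.95 2.47 2.6  1.15 0.16] [ 2.48  0.63 -0.37  2.48  2.74  1.59 -2.67]
0 (-20, 45, 45) 20 best 0.0 [ 1.72  0.74  0.54  2.5   2.73  1.44 -2.8 ] [2.2  0.64 0.06 2.51 2.81 1.56 2.28] [ 1.9   0.68  0.36  2.5   2.76  1.49 -2.54]
0 (-20, -45, 45) 18 best 0.0 [ 1.22  0.88  0.81  2.42  2.46  1.15 -1.59] [ 1.02  1.12  1.04  2.41  2.48  0.96 -2.82] [ 2.11  0.65 -0.12  2.42  2.58  1.55  2.62]
0 (-100, 0, 60) 0 best 1.16
15 (-20, 60, 0) 21 best 0.0 [1.54 0.72 0.83 2.5  2.94 1.07 2.8 ] [1.91 0.56 0.43 2.51 2.89 1.13 0.33] [ 1.44  0.8   0.92  2.5   2.96  1.05 -1.73]
15 (-20, -60, 0) 16 best 0.0 [ 1.83  0.55  0.17  2.39  2.5   1.09 -2.54] [1.05 0.92 1.02 2.39 2.68 0.74 2.48] [ 2.03  0.54 -0.06  2.4   2.5  
[... 712 characters left out ...]
.33 2.55 0.51 2.59] [ 1.45  0.43  0.65  2.33  2.52  0.53 -1.36]
30 (-20, 0, 60) 16 best 0.0 [2.02 0.16 0.18 2.38 2.44 0.51 1.29] [ 1.92  0.17  0.28  2.38  2.46  0.5  -1.94] [ 1.71  0.18  0.51  2.38  2.51  0.47 -1.55]
30 (-20, 45, 45) 15 best 0.0 [ 1.18  0.47  1.25  2.41  3.29  0.46 -2.82] [ 2.81  0.2  -0.53  2.42  2.57  0.58  0.97] [ 1.18  0.47  1.25  2.41  3.29  0.46 -1.34]
30 (-20, -45, 45) 19 best 0.0 [ 1.33  0.32  0.82  2.34  2.48  0.44 -0.13] [ 2.32  0.24 -0.27  2.34  2.26  0.64  1.2 ] [ 2.76  0.3  -0.75  2.35  2.22  0.75 -2.8 ]
30 (-100, 0, 60) 14 best 0.0 [ 2.81  0.04 -0.74  2.53  2.27  0.61 -0.49] [ 1.97  0.03  0.11  2.53  2.29  0.59 -1.28] [ 0.86  0.09  1.25  2.53  2.35  0.52 -2.58]
```

```bash
cat > go.py <<'E'
# usage: go.py dx dy dz (world mm) -> tool-frame total, unit per row count
import sys,numpy as np
from cell import get_obs
o=get_obs();M=np.array(o['eef_rot'])
print('t',o['time'],'q',np.round(o['joints'],2),'pos',np.round(o['position'],1),'\nR',np.round(M,3).tolist(),'F',np.round(o['ft_force'],1))
for a in sys.argv[1:]:
    d=np.array([float(v) for v in a.split(',')]);v=M.T@d/50;n=int(np.ceil(abs(v).max()));print(a,'rows',n,(v/n).round(3).tolist())
E
python3 go.py 261,358,0 -110,410,0
```

```text
t 2.9 q [ 0.44 -0.04  0.64  1.29  0.06  1.53 -0.09] pos [ 209.2 -507.9  643.9] 
R [[0.924, 0.357, 0.136], [0.382, -0.865, -0.324], [0.002, 0.352, -0.936]] F [ 0.7 -2.   0.5]
261,358,0 rows 8 [0.945, -0.542, -0.201]
-110,410,0 rows 8 [0.137, -0.985, -0.37]
```

Call:
drive_tool(translation=[[0.95, -0.54, -0.2], [0.95, -0.54, -0.2], [0.95, -0.54, -0.2], [0.95, -0.54, -0.2], [0.95, -0.54, -0.2], [0.95, -0.54, -0.2], [0.95, -0.54, -0.2], [0.95, -0.54, -0.2], [0.14, -0.98, -0.37], [0.14, -0.98, -0.37], [0.14, -0.98, -0.37], [0.14, -0.98, -0.37], [0.14, -0.98, -0.37], [0.14, -0.98, -0.37], [0.14, -0.98, -0.37], [0.14, -0.98, -0.37]], yaw=[0, 0, 0, 0, 0, 0, 0, 0, 0, 0, 0, 0, 0, 0, 0, 0], hand=[1, 1, 1, 1, 1, 1, 1, 1, 1, 1, 1, 1, 1, 1, 1, 1])

```text
time: 4.9
position: [382.4, 200.6, 641.9]
eef_rot: [[0.923, 0.359, 0.136], [0.384, -0.867, -0.318], [0.004, 0.345, -0.938]]
ft_force: [2.0, 0.0, -0.7]
opening: 0.2
```

```bash
python3 go.py 0,0,400 -120,-80,300
```

```text
t 4.9 q [-0.59  0.02 -0.2   1.24  0.36  1.99 -1.84] pos [382.4 200.6 641.9] 
R [[0.923, 0.359, 0.136], [0.384, -0.867, -0.318], [0.004, 0.345, -0.938]] F [ 2.   0.  -0.7]
0,0,400 rows 8 [0.004, 0.345, -0.938]
-120,-80,300 rows 6 [-0.468, 0.433, -0.908]
```

```bash
cat >> data.py <<'E'
from cell import get_obs
o=get_obs();D.append((o['joints'],o['position'],o['eef_rot']))
E
python3 - <<'E'
from kin import *;from data import D;import itertools
from scipy.optimize import least_squares
for s in itertools.product([1,-1],repeat=4):
    sg=np.array([s[3],1,s[0],1,s[1],1,s[2]])
    def f(p):
        o=[]
        for q,x,M in D:
            X,N=fk(sg*np.array(q),p);o+=list((X-x)/10)+list((N-np.array(M)).ravel()*30)
        return o+list(np.array(p[6:8])*.001)
    for psi in(0,1.57,3.14,-1.57):
      for ph in (0,-2.3):
        r=least_squares(f,[ph,psi,350,480,480,250,0,0]);
        if r.cost<30:print(s,r.cost,r.x.round(3))
E
```

```text
(-1, -1, -1, -1) 0.9725532524028079 [-4.90000e-02  1.52400e+00  3.20353e+02  4.86481e+02  4.68762e+02
  3.31774e+02  3.57900e+00 -2.77300e+00]
(-1, -1, -1, -1) 0.9725532524026895 [-4.90000e-02  1.52400e+00  3.20353e+02  4.86481e+02  4.68762e+02
  3.31774e+02  3.57900e+00 -2.77300e+00]
(-1, -1, -1, -1) 0.9725532524027112 [-4.90000e-02  1.52400e+00  3.20353e+02  4.86481e+02  4.68762e+02
  3.31774e+02  3.57900e+00 -2.77300e+00]
(-1, -1, -1, -1) 0.9725532524028226 [-4.90000e-02  1.52400e+00  3.20353e+02  4.86481e+02  4.68762e+02
  3.31774e+02  3.57900e+00 -2.77300e+00]
```

Call:
drive_tool(translation=[[0, 0.34, -0.94], [0, 0.34, -0.94], [0, 0.34, -0.94], [0, 0.34, -0.94], [0, 0.34, -0.94], [0, 0.34, -0.94]], yaw=[0, 0, 0, 0, 0, 0], hand=[1, 1, 1, 1, 1, 1])

```text
time: 5.65
position: [419.1, 196.2, 671.2]
eef_rot: [[0.92, 0.368, 0.132], [0.391, -0.87, -0.301], [0.004, 0.328, -0.945]]
ft_force: [0.8, 0.6, -1.3]
opening: 0.5
```

```bash
sed -i 's/^P=.*/P=np.array([-.049,1.524,320.35,486.5,468.8,331.8,3.6,-2.8]);SG=np.array([-1,1,-1,1,-1,1,-1])\n_fk=fk\ndef fk(q,p): return _fk(SG*np.asarray(q),p)/' kin.py
python3 go.py 0,0,300 -150,-70,250; python3 - <<'E'
from kin import *
from cell import get_obs
o=get_obs();x,M=fk(o['joints'],P);print(x,M[:,2])
from scipy.optimize import least_squares
rng=np.random.default_rng(0)
for tilt in(20,35,45,55):
  t=np.radians(tilt);u=np.cos(t)*SX-np.sin(t)*SZ
  for (x,y,z) in((0,60,0),(0,-60,0),(0,0,60),(-80,60,0),(-80,-60,0)):
    ok=[];p=st(x,y,z)-22*u
    for k in range(12):
      f=lambda q:np.r_[(fk(q,P)[0]-p)/10,(fk(q,P)[1][:,2]-u)*30]
      r=least_squares(f,rng.uniform(LO,HI),bounds=(LO,HI),max_nfev=100)
      if r.cost<.01: ok.append(r.x.round(2))
    print(tilt,(x,y,z),len(ok),*ok[:2])
E
```

```text
t 5.65 q [-1.54  0.1   0.95  1.13  0.28  2.   -1.65] pos [419.1 196.2 671.2] 
R [[0.92, 0.368, 0.132], [0.391, -0.87, -0.301], [0.004, 0.328, -0.945]] F [ 0.8  0.6 -1.3]
0,0,300 rows 6 [0.004, 0.328, -0.945]
-150,-70,250 rows 5 [-0.658, 0.351, -0.939]
[411.14870864 184.83481314 669.58802887] [ 0.11681253 -0.30691013 -0.94454275]
20 (0, 60, 0) 7 [ 0.09  0.44 -0.15  2.54  3.41  1.05 -1.41] [-0.61  0.51  0.59  2.54  3.49  1.15  2.15]
20 (0, -60, 0) 10 [ 1.36  1.07 -1.25  2.43  3.25  0.6   1.93] [-0.77  1.06  1.24  2.43  3.72  1.6   2.63]
20 (0, 0, 60) 9 [-0.93  0.59  1.2   2.5   3.82  1.19  2.82] [-0.37  0.29  0.54  2.49  3.76  0.96 -2.41]
20 (-80, 60, 0) 0
20 (-80, -60, 0) 7 [ 1.55  0.98 -1.21  2.56  3.5   0.58  1.56] [ 0.33  0.43  0.14  2.57  3.97  1.16 -1.08]
35 (0, 60, 0) 9 [ 0.17  0.23 -0.28  2.44  3.46  0.48 -2.63] [ 0.93  0.46 -1.13  2.44  2.89  0.47  1.58]
35 (0, -60, 0) 8 [-0.68  0.5   1.03  2.34  4.16  0.9   2.38] [ 1.28  0.68 -1.25  2.34  2.92  0.29  0.2 ]
35 (0, 0, 60) 6 [-1.07  0.27  1.24  2.37  4.23  0.62  2.06] [-1.07  0.27  1.25  2.37  4.23  0.63 -2.79]
35 (-80, 60, 0) 0
[... 284 characters left out ...]
.11] [ 0.77  0.1  -0.77  2.25 -1.19  0.19  2.55]
45 (-80, 60, 0) 8 [ 1.11  0.07 -1.2   2.5   3.85  0.19 -1.77] [ 1.11  0.07 -1.2   2.5   3.85  0.19  1.15]
45 (-80, -60, 0) 0
55 (0, 60, 0) 10 [ 0.96  0.43 -1.26  2.21  1.13  0.34  1.91] [-0.57  0.18  0.46  2.21 -0.87  0.24  2.36]
55 (0, -60, 0) 3 [-0.47  0.29  0.67  2.12 -1.15  0.47  0.59] [-0.44  0.28  0.64  2.12 -1.14  0.46  2.59]
55 (0, 0, 60) 9 [-1.1   0.24  1.22  2.12 -0.96  0.53  0.77] [ 1.14  0.27 -1.27  2.12  0.29  0.35  1.68]
55 (-80, 60, 0) 4 [-0.01  0.02 -0.08  2.38 -0.72  0.19 -2.67] [-1.3   0.06  1.23  2.38 -0.92  0.23  0.78]
55 (-80, -60, 0) 9 [-0.72  0.19  1.    2.28 -1.19  0.5  -2.78] [ 1.36  0.29 -1.26  2.28 -0.02  0.22  0.9 ]
```

Call:
drive_tool(translation=[[0, 0.34, -0.94], [0, 0.34, -0.94], [0, 0.34, -0.94], [0, 0.34, -0.94], [0, 0.34, -0.94], [0, 0.34, -0.94]], yaw=[0, 0, 0, 0, 0, 0], hand=[1, 1, 1, 1, 1, 1])

```text
time: 6.4
position: [454.4, 156.1, 789.1]
eef_rot: [[0.877, 0.359, 0.319], [0.444, -0.86, -0.252], [0.184, 0.363, -0.914]]
ft_force: [-0.8, 0.6, 0.2]
opening: 0.6
```

```bash
python3 go.py 0,0,300 -150,-70,250
```

```text
t 6.4 q [-1.56  0.18  1.25  0.84  0.2   2.   -1.37] pos [454.4 156.1 789.1] 
R [[0.877, 0.359, 0.319], [0.444, -0.86, -0.252], [0.184, 0.363, -0.914]] F [-0.8  0.6  0.2]
0,0,300 rows 6 [0.184, 0.363, -0.914]
-150,-70,250 rows 6 [-0.389, 0.324, -0.862]
```

```bash
python3 go.py -60,180,240
```

```text
t 6.4 q [-1.56  0.18  1.25  0.84  0.2   2.   -1.37] pos [454.4 156.1 789.1] 
R [[0.877, 0.359, 0.319], [0.444, -0.86, -0.252], [0.184, 0.363, -0.914]] F [-0.8  0.6  0.2]
-60,180,240 rows 6 [0.238, -0.298, -0.946]
```

Call:
drive_tool(translation=[[0.24, -0.3, -0.95], [0.24, -0.3, -0.95], [0.24, -0.3, -0.95], [0.24, -0.3, -0.95], [0.24, -0.3, -0.95], [0.24, -0.3, -0.95]], yaw=[0, 0, 0, 0, 0, 0], hand=[1, 1, 1, 1, 1, 1])

```text
time: 7.15
position: [401.8, 289.8, 852.1]
eef_rot: [[0.783, 0.343, 0.519], [0.493, -0.851, -0.181], [0.38, 0.398, -0.835]]
ft_force: [-0.0, 0.0, -0.3]
opening: 0.7
```

```bash
python3 go.py 0,0,300 -60,180,240
```

```text
t 7.15 q [-1.73  0.27  1.25  0.65  0.2   2.   -1.52] pos [401.8 289.8 852.1] 
R [[0.783, 0.343, 0.519], [0.493, -0.851, -0.181], [0.38, 0.398, -0.835]] F [-0.   0.  -0.3]
0,0,300 rows 6 [0.38, 0.398, -0.835]
-60,180,240 rows 6 [0.443, -0.261, -0.881]
```

```bash
python3 go.py -300,150,-50
```

```text
t 7.15 q [-1.73  0.27  1.25  0.65  0.2   2.   -1.52] pos [401.8 289.8 852.1] 
R [[0.783, 0.343, 0.519], [0.493, -0.851, -0.181], [0.38, 0.398, -0.835]] F [-0.   0.  -0.3]
-300,150,-50 rows 6 [-0.599, -0.835, -0.471]
```

Call:
drive_tool(translation=[[-0.6, -0.84, -0.47], [-0.6, -0.84, -0.47], [-0.6, -0.84, -0.47], [-0.6, -0.84, -0.47], [-0.6, -0.84, -0.47], [-0.6, -0.84, -0.47]], yaw=[0, 0, 0, 0, 0, 0], hand=[1, 1, 1, 1, 1, 1])

```text
time: 7.9
position: [182.2, 441.7, 755.9]
eef_rot: [[0.75, 0.352, 0.56], [0.5, -0.855, -0.133], [0.433, 0.38, -0.817]]
ft_force: [-0.3, 0.6, 0.4]
opening: 0.4
```

```bash
python3 go.py 0,0,200 0,-60,200
```

```text
t 7.9 q [-2.48  0.25  1.25  0.96  0.41  2.   -2.13] pos [182.2 441.7 755.9] 
R [[0.75, 0.352, 0.56], [0.5, -0.855, -0.133], [0.433, 0.38, -0.817]] F [-0.3  0.6  0.4]
0,0,200 rows 4 [0.433, 0.38, -0.817]
0,-60,200 rows 4 [0.283, 0.637, -0.778]
```

Call:
drive_tool(translation=[[0.43, 0.38, -0.82], [0.43, 0.38, -0.82], [0.43, 0.38, -0.82], [0.43, 0.38, -0.82]], yaw=[-1, -1, -1, -1], hand=[1, 1, 1, 1])

```text
time: 8.4
position: [229.9, 446.3, 857.6]
eef_rot: [[0.456, 0.615, 0.644], [0.818, -0.574, -0.031], [0.35, 0.541, -0.765]]
ft_force: [-0.1, -0.4, -0.1]
opening: 1.0
```

```bash
python3 go.py 0,0,200 0,-60,200
```

```text
t 8.4 q [-2.18  0.34  1.25  0.64  0.31  2.   -1.44] pos [229.9 446.3 857.6] 
R [[0.456, 0.615, 0.644], [0.818, -0.574, -0.031], [0.35, 0.541, -0.765]] F [-0.1 -0.4 -0.1]
0,0,200 rows 4 [0.35, 0.541, -0.765]
0,-60,200 rows 4 [0.105, 0.713, -0.755]
```

```bash
cat > ikc.py <<'E'
from kin import *
from cell import get_obs
from scipy.optimize import least_squares
o=get_obs();u=np.array(o['eef_rot'])[:,2];rng=np.random.default_rng(0)
e2=np.cross(u,SX);e2/=np.linalg.norm(e2);M=np.array(o['eef_rot'])
print('yaw needed for jaw axis (deg, mod 180)',np.degrees(np.arctan2(-e2@M[:,0],e2@M[:,1])))
q0=np.array(o['joints'])
for p in((-8,60,0),(-8,40,-40),(-8,-60,0),(-8,-40,-40),(-8,0,60),(-8,45,40),(-8,-45,40),(-50,60,0),(-50,-60,0),(-50,0,60),(-150,0,120)):
    t=st(*p)-22*u;ok=[];best=1e9
    for k in range(12):
      f=lambda q:np.r_[(fk(q,P)[0]-t)/10,(fk(q,P)[1][:,2]-u)*30]
      r=least_squares(f,rng.uniform(LO,HI) if k else np.clip(q0,LO+.01,HI-.01),bounds=(LO,HI),max_nfev=100)
      best=min(best,r.cost)
      if r.cost<.01: ok.append(r.x.round(2))
    print(p,len(ok),round(best,2),*ok[:2])
E
python3 ikc.py
```

```text
yaw needed for jaw axis (deg, mod 180) 33.7233886357422
(-8, 60, 0) 10 0.0 [-0.31  0.15  0.01  2.28  1.43  0.19 -1.73] [ 0.79  0.38 -1.24  2.28  1.62  0.55 -2.79]
(-8, 40, -40) 10 0.0 [-0.18  0.24 -0.07  2.3   2.03  0.2   2.69] [ 0.79  0.55 -1.22  2.31  1.84  0.64  1.58]
(-8, -60, 0) 6 0.0 [ 0.76  0.27 -0.84  2.24  1.55  0.19  1.89] [ 0.77  0.27 -0.85  2.24  1.55  0.2   2.33]
(-8, -40, -40) 10 0.0 [ 0.43  0.3  -0.53  2.27  2.11  0.19 -1.26] [ 0.83  0.44 -1.    2.27  1.91  0.38  0.45]
(-8, 0, 60) 10 0.0 [-0.3   0.05  0.15  2.22  0.48  0.19 -2.18] [ 0.33  0.06 -0.49  2.22  0.65  0.21  1.59]
(-8, 45, 40) 9 0.0 [-0.58  0.08  0.33  2.25  0.83  0.19 -2.21] [ 0.9   0.22 -1.25  2.25  1.3   0.4  -2.07]
(-8, -45, 40) 9 0.0 [-1.04  0.21  1.08  2.22 -0.97  0.19  2.8 ] [ 0.8   0.16 -0.9   2.22  0.96  0.19  1.56]
(-50, 60, 0) 11 0.0 [-0.28  0.08 -0.01  2.37  1.51  0.19 -2.78] [ 0.88  0.23 -1.27  2.37  1.6   0.41 -1.84]
(-50, -60, 0) 6 0.0 [ 1.12  0.28 -1.19  2.33  1.63  0.23  0.15] [ 1.18  0.33 -1.27  2.33  1.64  0.28  1.11]
(-50, 0, 60) 7 0.0 [-0.98 -0.05  0.83  2.31  0.63  0.2   0.57] [-0.46 -0.03  0.33  2.31  0.52  0.19  0.65]
(-150, 0, 120) 10 0.0 [-0.5  -0.39  0.34  2.41  0.51  0.45 -2.39] [-0.31 -0.37  0.2   2.41  0.34  0.41 -2.17]
```

```bash
cat > path.py <<'E'
from kin import *
from cell import get_obs
from scipy.optimize import least_squares
o=get_obs();M=np.array(o['eef_rot']);u=M[:,2];q=np.array(o['joints']);p0=np.array(o['position'])
e2=np.cross(u,SX);e2/=np.linalg.norm(e2)
off=p0-fk(q,P)[0];print('model off',off)
for s in(1,-1):
    y=e2*s;Rt=np.c_[np.cross(y,u),y,u]
    for pts in([(-150,0,120),(-60,60,0),(-8,60,0),(-60,60,0),(-60,0,60),(-8,0,60),(-60,-60,0),(-8,-60,0)],):
        qq=np.clip(q,LO+.01,HI-.01);a=p0
        for p in pts:
            b=st(*p)-22*u
            for w in np.linspace(.1,1,10):
                t=a+(b-a)*w
                f=lambda v:np.r_[(fk(v,P)[0]-t)/10,((fk(v,P)[1]-Rt)*30).ravel(),(v-qq)*.1]
                r=least_squares(f,qq,bounds=(LO,HI),max_nfev=60);qq=np.clip(r.x,LO+.001,HI-.001)
            a=b;print(s,p,round(r.cost,2),qq.round(2))
E
python3 path.py;python3 - <<'E'
E
python3 go.py
```

```text
model off [-14.31815461  12.87783658   1.29481899]
1 (-150, 0, 120) 0.0 [-0.28 -0.37  0.17  2.41  0.31  0.41 -1.55]
1 (-60, 60, 0) 0.15 [-0.33  0.05  0.03  2.39  1.38  0.19 -2.82]
1 (-8, 60, 0) 0.02 [-0.33  0.15  0.03  2.28  1.38  0.19 -2.82]
1 (-60, 60, 0) 0.14 [-0.33  0.05  0.04  2.39  1.38  0.19 -2.82]
1 (-60, 0, 60) 0.0 [-0.91 -0.07  0.76  2.33  0.68  0.21 -1.97]
1 (-8, 0, 60) 0.0 [-0.2   0.05  0.05  2.22  0.51  0.19 -1.83]
1 (-60, -60, 0) 0.0 [ 1.14  0.24 -1.18  2.35  1.64  0.19 -2.73]
1 (-8, -60, 0) 0.0 [ 0.99  0.38 -1.13  2.24  1.6   0.33 -2.67]
-1 (-150, 0, 120) 0.0 [-0.28 -0.37  0.17  2.41  0.31  0.41  1.59]
-1 (-60, 60, 0) 0.0 [ 0.08  0.06 -0.39  2.4   1.53  0.21  0.18]
-1 (-8, 60, 0) 0.0 [ 0.07  0.17 -0.4   2.28  1.49  0.26  0.24]
-1 (-60, 60, 0) 0.0 [ 0.08  0.06 -0.39  2.4   1.53  0.21  0.18]
-1 (-60, 0, 60) 0.0 [-0.91 -0.07  0.76  2.33  0.68  0.21  1.18]
-1 (-8, 0, 60) 0.0 [-0.2   0.05  0.05  2.22  0.51  0.19  1.32]
-1 (-60, -60, 0) 0.0 [ 1.14  0.24 -1.18  2.35  1.64  0.19  0.41]
-1 (-8, -60, 0) 0.0 [ 0.99  0.38 -1.13  2.24  1.6   0.33  0.47]
t 8.4 q [-2.18  0.34  1.25  0.64  0.31  2.   -1.44] pos [229.9 446.3 857.6] 
R [[0.456, 0.615, 0.644], [0.818, -0.574, -0.031], [0.35, 0.541, -0.765]] F [-0.1 -0.4 -0.1]
```

```bash
python3 - <<'E'
from kin import *
from cell import get_obs
o=get_obs();M=np.array(o['eef_rot']);u=M[:,2]
d=(st(-150,0,120)-22*u-np.array(o['position']))/25/50;print(d*50)
rows=[(( M@R.from_rotvec([0,0,np.radians(-5.85*k)]).as_matrix()).T@d).round(2).tolist() for k in range(25)]
print(rows[:13]);print(rows[13:])
E
```

```text
[  9.39579845 -18.16338255 -21.83255392]
[[-0.36, 0.09, 0.47], [-0.37, 0.05, 0.47], [-0.37, 0.01, 0.47], [-0.37, -0.03, 0.47], [-0.37, -0.06, 0.47], [-0.36, -0.1, 0.47], [-0.35, -0.14, 0.47], [-0.33, -0.17, 0.47], [-0.31, -0.21, 0.47], [-0.29, -0.24, 0.47], [-0.27, -0.26, 0.47], [-0.24, -0.29, 0.47], [-0.21, -0.31, 0.47]]
[[-0.17, -0.33, 0.47], [-0.14, -0.35, 0.47], [-0.1, -0.36, 0.47], [-0.06, -0.37, 0.47], [-0.03, -0.37, 0.47], [0.01, -0.37, 0.47], [0.05, -0.37, 0.47], [0.09, -0.36, 0.47], [0.12, -0.35, 0.47], [0.16, -0.34, 0.47], [0.19, -0.32, 0.47], [0.22, -0.3, 0.47]]
```

Call:
drive_tool(translation=[[-0.36, 0.09, 0.47], [-0.37, 0.05, 0.47], [-0.37, 0.01, 0.47], [-0.37, -0.03, 0.47], [-0.37, -0.06, 0.47], [-0.36, -0.1, 0.47], [-0.35, -0.14, 0.47], [-0.33, -0.17, 0.47], [-0.31, -0.21, 0.47], [-0.29, -0.24, 0.47], [-0.27, -0.26, 0.47], [-0.24, -0.29, 0.47], [-0.21, -0.31, 0.47]], yaw=[-0.98, -0.98, -0.98, -0.98, -0.98, -0.98, -0.98, -0.98, -0.98, -0.98, -0.98, -0.98, -0.98], hand=[1, 1, 1, 1, 1, 1, 1, 1, 1, 1, 1, 1, 1])

```text
time: 10.02
position: [318.3, 252.7, 610.7]
eef_rot: [[-0.341, 0.695, 0.633], [0.884, 0.466, -0.036], [-0.32, 0.547, -0.774]]
ft_force: [0.3, 0.2, -0.7]
opening: 0.7
```

```bash
python3 go.py; python3 ikc.py | head -1;python3 - <<'E'
E
```

```text
t 10.025 q [-1.67 -0.39  0.25  1.73  0.78  1.67 -0.83] pos [318.3 252.7 610.7] 
R [[-0.341, 0.695, 0.633], [0.884, 0.466, -0.036], [-0.32, 0.547, -0.774]] F [ 0.3  0.2 -0.7]
yaw needed for jaw axis (deg, mod 180) 96.64379657144796
```

```bash
python3 - <<'E'
from kin import *
from cell import get_obs
o=get_obs();M=np.array(o['eef_rot']);u=M[:,2]
d=(st(-150,0,120)-22*u-np.array(o['position']))/14/50;print(d*50)
rows=[(( M@R.from_rotvec([0,0,np.radians(-5.96*k)]).as_matrix()).T@d).round(2).tolist() for k in range(14)]
print(rows)
E
```

```text
[ 10.48255497 -18.60288567 -21.33367445]
[[-0.26, -0.26, 0.48], [-0.24, -0.29, 0.48], [-0.2, -0.31, 0.48], [-0.17, -0.33, 0.48], [-0.14, -0.35, 0.48], [-0.1, -0.36, 0.48], [-0.06, -0.37, 0.48], [-0.02, -0.37, 0.48], [0.02, -0.37, 0.48], [0.05, -0.37, 0.48], [0.09, -0.36, 0.48], [0.13, -0.35, 0.48], [0.16, -0.33, 0.48], [0.2, -0.31, 0.48]]
```

Call:
drive_tool(translation=[[-0.26, -0.26, 0.48], [-0.24, -0.29, 0.48], [-0.2, -0.31, 0.48], [-0.17, -0.33, 0.48], [-0.14, -0.35, 0.48], [-0.1, -0.36, 0.48], [-0.06, -0.37, 0.48], [-0.02, -0.37, 0.48], [0.02, -0.37, 0.48], [0.05, -0.37, 0.48], [0.09, -0.36, 0.48], [0.13, -0.35, 0.48], [0.16, -0.33, 0.48], [0.2, -0.31, 0.48]], yaw=[-1, -1, -1, -1, -1, -1, -1, -1, -1, -1, -1, -1, -1, -1], hand=[1, 1, 1, 1, 1, 1, 1, 1, 1, 1, 1, 1, 1, 1])

```text
time: 11.78
position: [434.1, 78.9, 334.1]
eef_rot: [[-0.784, -0.089, 0.614], [-0.161, 0.985, -0.063], [-0.599, -0.148, -0.787]]
ft_force: [1.2, -0.2, -0.4]
opening: 0.7
```

```bash
python3 go.py; python3 ikc.py | head -1;python3 - <<'E'
from cell import *
import cv2,pickle
o=get_obs();c=eyes.read_camera('wrist');c['p']=o['position'];c['R']=o['eef_rot'];pickle.dump(c,open('pics/w1.pkl','wb'));cv2.imwrite('pics/w1.png',c['frame'][...,::-1])
E
```

```text
t 11.775 q [-0.55 -0.36  0.03  2.32  0.61  0.7   0.82] pos [434.1  78.9 334.1] 
R [[-0.784, -0.089, 0.614], [-0.161, 0.985, -0.063], [-0.599, -0.148, -0.787]] F [ 1.2 -0.2 -0.4]
yaw needed for jaw axis (deg, mod 180) 167.487269882483
```

View pics/w1.png

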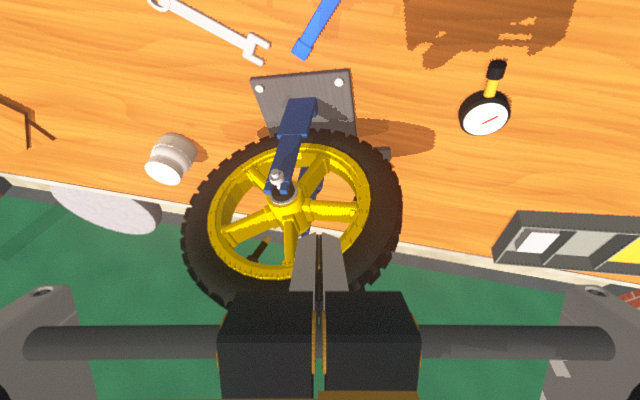

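```bash
cat > ang.py <<'E'
import sys
from h import *;from kin import A,SX,SY,SZ
def pose(c):
    T=np.eye(4);T[:3,:3]=c['R'];T[:3,3]=c['p'];return T@np.array(c['tool_from_camera'])
def plane(c,uv,x=0):
    o,v=ray(c,uv,pose(c));s=(x-(o-A)@SX)/(v@SX);d=o+v*s-A;return d@SY,d@SZ
if __name__=='__main__':
    c=pickle.load(open(sys.argv[1],'rb'))
    for a in sys.argv[2:]:
        u,v,*x=map(float,a.split(','));y,z=plane(c,(u,v),x[0] if x else 0);print(a,'yz',round(y,1),round(z,1),'r',round(np.hypot(y,z),1),'theta',round(np.degrees(np.arctan2(y,-z)),1))
    print('axle',proj(c,[A,A-73*SX,A+[0,0,104],A-[0,0,104],A+104*SY,A-104*SY],pose(c)).round(0).tolist())
E
python3 ang.py pics/w1.pkl 250,260 266,240 240,228 292,240 345,209 315,172 285,205,-33 276,176,-73
```

```text
250,260 yz -32.7 79.8 r 86.2 theta -157.7
266,240 yz -19.3 51.0 r 54.6 theta -159.3
240,228 yz -60.7 34.6 r 69.9 theta -119.7
292,240 yz 15.0 49.5 r 51.7 theta 163.1
345,209 yz 76.9 0.5 r 76.9 theta 90.3
315,172 yz 26.4 -64.8 r 70.0 theta 22.2
285,205,-33 yz 8.2 19.6 r 21.2 theta 157.3
276,176,-73 yz 5.6 7.5 r 9.4 theta 143.6
axle [[289.0, 208.0], [273.0, 171.0], [270.0, 281.0], [302.0, 153.0], [366.0, 209.0], [219.0, 207.0]]
```

```bash
cat > to.py <<'E'
# to.py x,y,z,back ... : chain of tip targets (stand axes rel. axle), 'back' mm withdrawn along tool z; yaw arg env
import sys
from kin import *
from cell import get_obs
o=get_obs();M=np.array(o['eef_rot']);u=M[:,2];p=np.array(o['position'])
tip=p+22*u-A;print('t',round(o['time'],2),'tip',[round(float(tip@v),1) for v in(SX,SY,SZ)],'u',[round(float(u@v),3) for v in(SX,SY,SZ)],'q',np.round(o['joints'],2),'F',np.round(o['ft_force'],1))
if sys.argv[1:]: yaw=np.radians(float(sys.argv[1]));M=M@R.from_rotvec([0,0,yaw]).as_matrix()
for a in sys.argv[2:]:
    x,y,z,b=map(float,a.split(','));t=st(x,y,z)-(22+b)*u
    print(a,(M.T@(t-p)/50).round(3).tolist(),'dist',round(np.linalg.norm(t-p)));p=t
E
python3 to.py -12 -7,40,33,80 -7,40,33,0
```

```text
t 11.82 tip [-158.4, 89.2, 138.6] u [0.572, -0.226, -0.789] q [-0.55 -0.35  0.04  2.32  0.61  0.7   0.83] F [-1.3 -2.3 -5.3]
-7,40,33,80 [-1.169, -0.359, 2.02] dist 118
-7,40,33,0 [0.0, 0.0, 1.6] dist 80
```

Call:
drive_tool(translation=[[0, 0, 0], [0, 0, 0], [-0.23, -0.07, 0.4], [-0.23, -0.07, 0.4], [-0.23, -0.07, 0.4], [-0.23, -0.07, 0.4], [-0.23, -0.07, 0.4], [0, 0, 0]], yaw=[-1, -1, 0, 0, 0, 0, 0, 0], hand=[1, 1, 1, 1, 1, 1, 1, 1])

```text
time: 12.82
position: [543.4, 77.4, 292.0]
eef_rot: [[-0.751, -0.246, 0.613], [-0.358, 0.932, -0.064], [-0.555, -0.268, -0.788]]
ft_force: [-0.7, 0.5, 0.0]
opening: 0.6
```

```bash
python3 to.py 0 -7,40,33,80 -7,40,33,0; python3 ikc.py | head -1; cat > snap.py <<'E'
import sys,cv2,pickle
from cell import *
o=get_obs();c=eyes.read_camera('wrist');c['p']=o['position'];c['R']=o['eef_rot'];n=sys.argv[1];pickle.dump(c,open(f'pics/{n}.pkl','wb'))
f=c['frame'][...,::-1]
if len(sys.argv)>2:
    a,b,x,y=map(int,sys.argv[2].split(','));f=cv2.resize(f[b:y,a:x],None,fx=2,fy=2,interpolation=cv2.INTER_CUBIC)
cv2.imwrite(f'pics/{n}.png',f)
E
python3 snap.py w2
```

```text
t 12.82 tip [-52.4, 60.6, 99.7] u [0.574, -0.225, -0.788] q [-0.55 -0.07  0.18  2.21  0.67  0.48  1.04] F [-0.7  0.5  0. ]
-7,40,33,80 [0.058, -0.03, 0.064] dist 5
-7,40,33,0 [0.0, -0.0, 1.6] dist 80
yaw needed for jaw axis (deg, mod 180) 179.22569464401687
```

View pics/w2.png

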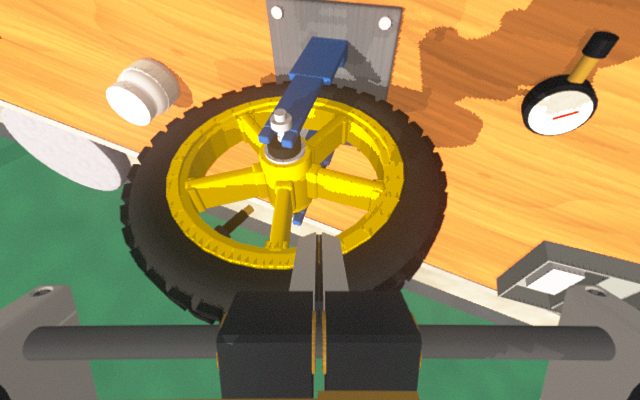

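```bash
python3 ang.py pics/w2.pkl 225,231 250,209 200,187 283,235 375,187 335,133 279,118,-73; python3 - <<'E'
from ang import *;from kin import st
c=pickle.load(open('pics/w2.pkl','rb'))
print(proj(c,[st(-7,40,33),st(-17,40,33),st(-73,0,0)],pose(c)).round(0))
import math
for a in np.radians([0,72,144,216,288]): print(proj(c,[st(-18,91*math.sin(a+math.radians(-122.5)),-91*math.cos(a+math.radians(-122.5))),st(-17,45*math.sin(a+math.radians(-122.5)),-45*math.cos(a+math.radians(-122.5)))],pose(c)).round(0).tolist())
E
```

```text
225,231 yz -28.5 76.6 r 81.8 theta -159.6
250,209 yz -17.4 49.4 r 52.3 theta -160.6
200,187 yz -73.8 37.4 r 82.7 theta -116.9
283,235 yz 20.5 67.6 r 70.6 theta 163.1
375,187 yz 86.7 -5.6 r 86.9 theta 86.3
335,133 yz 31.5 -72.8 r 79.3 theta 23.4
279,118,-73 yz 4.0 8.6 r 9.4 theta 155.2
axle [[286.0, 174.0], [278.0, 111.0], [243.0, 267.0], [315.0, 112.0], [393.0, 195.0], [192.0, 155.0]]
[[316. 203.]
 [316. 196.]
 [278. 111.]]
[[184.0, 182.0], [237.0, 172.0]]
[[241.0, 113.0], [262.0, 136.0]]
[[340.0, 113.0], [314.0, 136.0]]
[[380.0, 184.0], [330.0, 172.0]]
[[274.0, 245.0], [280.0, 199.0]]
```

Call:
drive_tool(translation=[[0, 0, 0.4], [0, 0, 0.4], [0, 0, 0.4], [0, 0, 0.4], [0, 0, 0]], yaw=[0, 0, 0, 0, 0], hand=[1, 1, 1, 1, 1])

```text
time: 13.5
position: [591.4, 71.9, 229.0]
eef_rot: [[-0.751, -0.247, 0.613], [-0.359, 0.931, -0.064], [-0.555, -0.268, -0.788]]
ft_force: [-1.2, 0.1, 0.5]
opening: 0.5
```

```bash
python3 to.py 0 -6,23,50,0 -6,0,52,0 -6,-22,47,0 -6,-38,33,0;python3 snap.py w3
```

```text
t 13.5 tip [-7.6, 42.6, 36.6] u [0.573, -0.225, -0.788] q [-0.51  0.12  0.23  2.19  0.79  0.31  0.92] F [-1.2  0.1  0.5]
-6,23,50,0 [-0.117, -0.448, -0.104] dist 24
-6,0,52,0 [0.045, -0.454, 0.072] dist 23
-6,-22,47,0 [0.119, -0.397, 0.178] dist 23
-6,-38,33,0 [0.202, -0.233, 0.293] dist 21
```

View pics/w3.png

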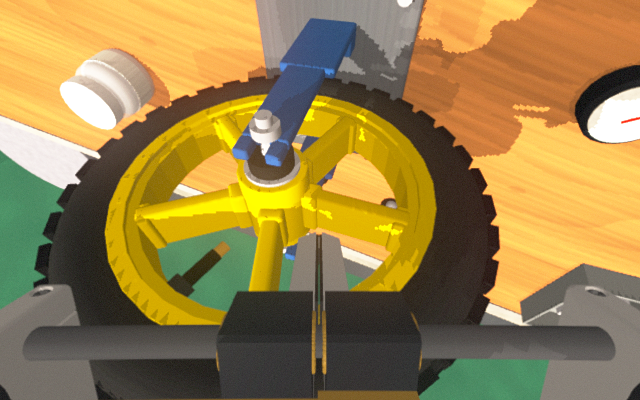

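Call:
drive_tool(translation=[[-0.04, -0.15, -0.035], [-0.04, -0.15, -0.035], [-0.04, -0.15, -0.035], [0.015, -0.15, 0.025], [0.015, -0.15, 0.025], [0.015, -0.15, 0.025], [0, 0, 0]], yaw=[0, 0, 0, 0, 0, 0, 0], hand=[1, 1, 1, 1, 1, 1, 1])

```text
time: 14.42
position: [604.5, 31.2, 245.8]
eef_rot: [[-0.75, -0.246, 0.614], [-0.358, 0.932, -0.064], [-0.557, -0.267, -0.786]]
ft_force: [0.1, 0.1, -0.3]
opening: 0.6
```

```bash
python3 to.py 0 -6,-20,47,0 -6,-38,33,0 -6,-45,20,0;python3 snap.py w4
```

```text
t 14.43 tip [-5.8, -0.2, 53.5] u [0.575, -0.225, -0.786] q [-0.39  0.1   0.21  2.16  0.6   0.29  1.2 ] F [ 0.1  0.1 -0.3]
-6,-20,47,0 [0.134, -0.346, 0.189] dist 21
-6,-38,33,0 [0.208, -0.272, 0.301] dist 23
-6,-45,20,0 [0.165, -0.065, 0.236] dist 15
```

View pics/w4.png

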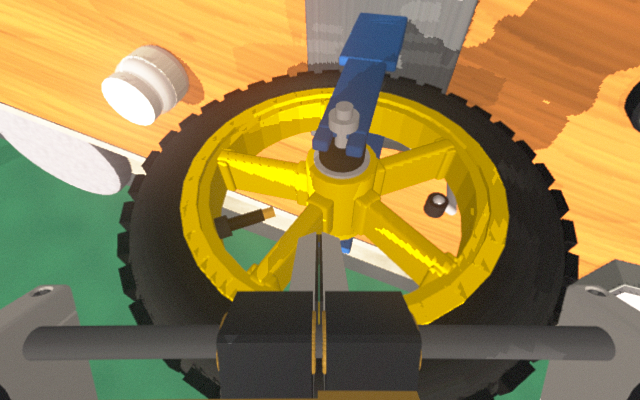

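Call:
drive_tool(translation=[[0.045, -0.115, 0.063], [0.045, -0.115, 0.063], [0.045, -0.115, 0.063], [0.07, -0.09, 0.1], [0.07, -0.09, 0.1], [0.07, -0.09, 0.1], [0, 0, 0], [0, 0.03, -0.4], [0, 0.0, -0.4], [0, 0, -0.4], [0, 0, -0.4], [0, 0, 0], [0, 0, 0]], yaw=[0, 0, 0, 0, 0, 0, 0, 0, 0, 0, 0, 0, 0], hand=[1, 1, 1, 1, 1, 1, 1, 1, 1, 1, 1, 1, 1])

```text
time: 16.1
position: [565.0, 1.1, 286.1]
eef_rot: [[-0.751, -0.247, 0.613], [-0.358, 0.931, -0.064], [-0.555, -0.268, -0.787]]
ft_force: [0.0, -0.5, 0.3]
opening: 0.6
```

```bash
python3 to.py 0 -7,38,38,80 -7,38,38,0;python3 snap.py w5
```

```text
t 16.1 tip [-51.9, -18.7, 93.8] u [0.574, -0.225, -0.787] q [-0.28 -0.04  0.14  2.2   0.44  0.37  1.41] F [ 0.  -0.5  0.3]
-7,38,38,80 [-0.28, 1.401, -0.463] dist 75
-7,38,38,0 [0.0, 0.0, 1.6] dist 80
```

View pics/w5.png

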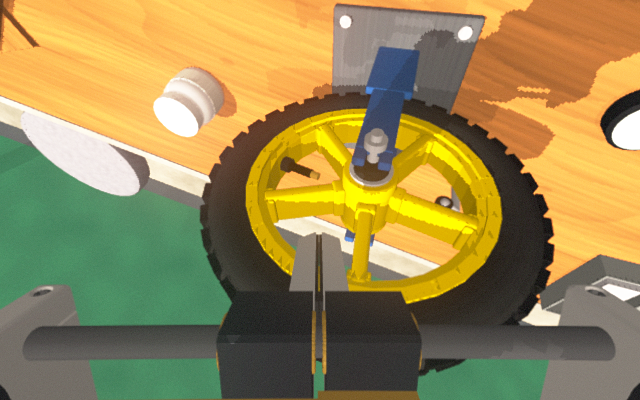

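```bash
python3 ang.py pics/w5.pkl 286,164 318,176 275,203 360,275 470,227 320,128 425,143 375,138,-73
```

```text
286,164 yz -84.1 -18.5 r 86.1 theta -77.6
318,176 yz -48.4 -10.9 r 49.7 theta -77.3
275,203 yz -77.2 31.5 r 83.4 theta -112.2
360,275 yz 10.4 80.4 r 81.1 theta 172.6
470,227 yz 91.8 12.7 r 92.7 theta 97.9
320,128 yz -66.0 -82.3 r 105.5 theta -38.7
425,143 yz 48.6 -86.4 r 99.1 theta 29.4
375,138,-73 yz 0.7 7.7 r 7.7 theta 174.9
axle [[365.0, 194.0], [376.0, 131.0], [340.0, 301.0], [382.0, 126.0], [485.0, 218.0], [261.0, 173.0]]
```

Call:
drive_tool(translation=[[-0.07, 0.35, -0.116], [-0.07, 0.35, -0.116], [-0.07, 0.35, -0.116], [-0.07, 0.35, -0.116], [0, 0, 0], [0, 0, 0.4], [0, 0, 0.4], [0, 0, 0.4], [0, 0, 0.4], [0, 0, 0]], yaw=[0, 0, 0, 0, 0, 0, 0, 0, 0, 0], hand=[1, 1, 1, 1, 1, 1, 1, 1, 1, 1])

```text
time: 17.4
position: [592.9, 66.7, 229.2]
eef_rot: [[-0.752, -0.246, 0.611], [-0.358, 0.931, -0.065], [-0.553, -0.268, -0.789]]
ft_force: [-0.7, 0.2, 0.4]
opening: 0.2
```

```bash
python3 to.py 0 -6,23,50,0 -6,0,53,0 -6,-20,48,0 -6,-34,37,0 -6,-40,30,0
```

```text
t 17.4 tip [-7.5, 37.1, 36.8] u [0.571, -0.226, -0.789] q [-0.32  0.12  0.04  2.18  0.83  0.32  0.9 ] F [-0.7  0.2  0.4]
-6,23,50,0 [-0.13, -0.343, -0.127] dist 19
-6,0,53,0 [0.033, -0.459, 0.057] dist 23
-6,-20,48,0 [0.113, -0.359, 0.169] dist 21
-6,-34,37,0 [0.162, -0.211, 0.237] dist 18
-6,-40,30,0 [0.095, -0.078, 0.138] dist 9
```

Call:
drive_tool(translation=[[-0.045, -0.115, -0.042], [-0.045, -0.115, -0.042], [-0.045, -0.115, -0.042], [0.01, -0.15, 0.02], [0.01, -0.15, 0.02], [0.01, -0.15, 0.02], [0.04, -0.12, 0.056], [0.04, -0.12, 0.056], [0.04, -0.12, 0.056], [0.055, -0.07, 0.08], [0.055, -0.07, 0.08], [0.055, -0.07, 0.08], [0, 0, 0], [0, 0, 0]], yaw=[0, 0, 0, 0, 0, 0, 0, 0, 0, 0, 0, 0, 0, 0], hand=[1, 1, 1, 1, 1, 1, 1, 1, 1, 1, 1, 1, 1, 1])

```text
time: 19.15
position: [613.3, -0.1, 230.5]
eef_rot: [[-0.751, -0.247, 0.613], [-0.358, 0.931, -0.064], [-0.555, -0.268, -0.788]]
ft_force: [0.0, -0.4, -0.1]
opening: 0.6
```

```bash
python3 to.py 0 -6,-40,30,0 ;python3 snap.py w6
```

```text
t 19.15 tip [-5.6, -32.7, 38.1] u [0.574, -0.225, -0.788] q [-0.15  0.14  0.03  2.16  0.6   0.24  1.26] F [ 0.  -0.4 -0.1]
-6,-40,30,0 [0.117, -0.097, 0.156] dist 11
```

View pics/w6.png

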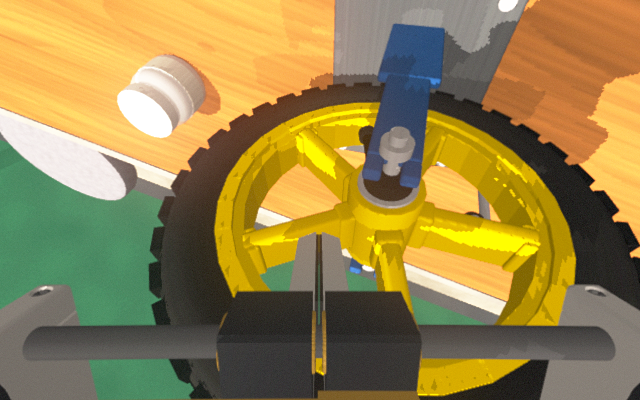

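```bash
python3 ang.py pics/w6.pkl 367,132 255,239 308,146 530,237 437,143 392,285,-17 255,239,-10 530,237,-10 397,142,-73
```

```text
367,132 yz -23.0 -86.7 r 89.7 theta -14.9
255,239 yz -75.1 40.4 r 85.3 theta -118.3
308,146 yz -67.7 -56.0 r 87.9 theta -50.4
530,237 yz 97.5 -8.2 r 97.9 theta 85.2
437,143 yz 36.2 -87.3 r 94.5 theta 22.5
392,285,-17 yz 13.8 56.8 r 58.4 theta 166.4
255,239,-10 yz -71.1 45.7 r 84.5 theta -122.7
530,237,-10 yz 91.7 -0.2 r 91.7 theta 89.9
397,142,-73 yz 0.5 8.5 r 8.5 theta 176.8
axle [[378.0, 215.0], [398.0, 131.0], [346.0, 381.0], [396.0, 124.0], [543.0, 250.0], [240.0, 186.0]]
```

Call:
drive_tool(translation=[[0.043, -0.035, 0.058], [0.043, -0.035, 0.058], [0.043, -0.035, 0.058], [0, 0, 0], [0, 0, 0], [0, 0.03, -0.4], [0, 0, -0.4], [0, 0, -0.4], [0, 0, -0.4], [0, 0, 0], [0, 0, 0]], yaw=[0, 0, 0, 0, 0, 0, 0, 0, 0, 0, 0], hand=[1, 1, 1, 1, 1, 1, 1, 1, 1, 1, 1])

```text
time: 20.58
position: [566.1, -1.5, 283.8]
eef_rot: [[-0.751, -0.247, 0.613], [-0.358, 0.931, -0.064], [-0.555, -0.268, -0.787]]
ft_force: [0.4, -0.7, 0.3]
opening: 0.8
```

```bash
python3 to.py 0 -6,-40,30,0 ;python3 snap.py w7 170,70,570,330
```

```text
t 20.57 tip [-51.5, -21.4, 91.5] u [0.574, -0.225, -0.787] q [-0.08 -0.03 -0.05  2.19  0.42  0.36  1.44] F [ 0.4 -0.7  0.3]
-6,-40,30,0 [-0.009, -0.019, 1.574] dist 79
```

View pics/w7.png

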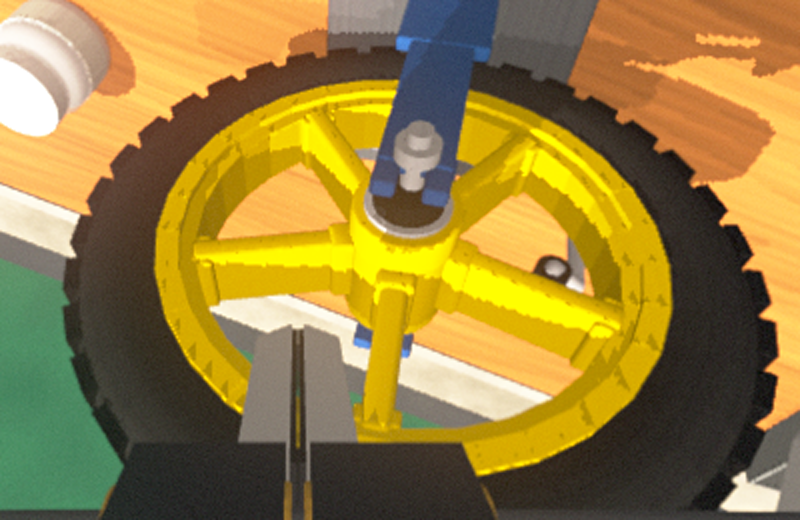

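```bash
python3 - <<'E'
from ang import *
from scipy.optimize import least_squares
c=pickle.load(open('pics/w7.pkl','rb'))
pts={-108:[(205,245),(340,238)],108:[(612,322),(470,265)],-36:[(318,115),(358,180)],36:[(522,142),(465,195)],180:[(377,418),(391,290)]}
L=[];
for s,l in pts.items():
    for u,v in l:
        y,z=plane(c,(u/2+170,v/2+70),-17);L.append((s,y,z));print(s,round(y,1),round(z,1),round(np.degrees(np.arctan2(y,-z)),1)-s)
def f(p):
    o=[]
    for s,y,z in L:
        a=np.radians(s)+p[0];o.append((y-p[1])*np.cos(a)+(z-p[2])*np.sin(a))
    return o
r=least_squares(f,[0,0,0]);print('v deg',np.degrees(r.x[0]),r.x[1:],np.round(r.fun,1))
print('ctr px',(proj(c,[A-17*SX,A-17*SX+[0,0,-91]],pose(c))-[170,70])*2)
E
```

```text
-108 -79.3 31.2 -3.5
-108 -24.0 12.3 -9.099999999999994
108 87.0 26.9 -0.7999999999999972
108 31.6 12.7 4.0
-36 -54.1 -66.6 -3.1000000000000014
-36 -24.0 -24.9 -8.0
36 48.3 -71.6 -2.0
36 25.3 -27.8 6.299999999999997
180 7.2 89.8 -4.599999999999994
180 2.2 34.0 -3.6999999999999886
v deg -2.655052220561656 [1.19446498 3.30775735] [ 2.3  0.5  0.   1.1  0.5 -2.1 -1.9  3.  -2.   0.4]
ctr px [[399.86552875 228.24995152]
 [429.2919837  102.94582575]]
```

Call:
drive_tool(translation=[[0, 0.06, 0.4], [0, 0, 0.4], [0, 0, 0.4], [0, 0, 0.4], [0, -0.045, 0], [0, -0.045, 0], [0.014, -0.012, 0.02], [0.014, -0.012, 0.02], [0, 0, 0], [0, 0, 0], [0, 0.05, -0.4], [0, 0, -0.4], [0, 0, -0.4], [0, 0, -0.4], [0, 0, 0], [0, 0, 0]], yaw=[0, 0, 0, 0, 0, 0, 0, 0, 0, 0, 0, 0, 0, 0, 0, 0], hand=[1, 1, 1, 1, 1, 1, 1, 1, 1, 1, 1, 1, 1, 1, 1, 1])

```text
time: 22.62
position: [566.3, -2.2, 281.5]
eef_rot: [[-0.75, -0.247, 0.613], [-0.358, 0.931, -0.064], [-0.555, -0.268, -0.787]]
ft_force: [0.3, -0.2, -0.0]
opening: 0.5
```

```bash
python3 to.py 0 ;python3 snap.py w8 170,70,570,330
```

```text
t 22.62 tip [-51.5, -22.1, 89.2] u [0.574, -0.225, -0.787] q [-0.02 -0.03 -0.11  2.19  0.42  0.35  1.44] F [ 0.3 -0.2 -0. ]
```

View pics/w8.png

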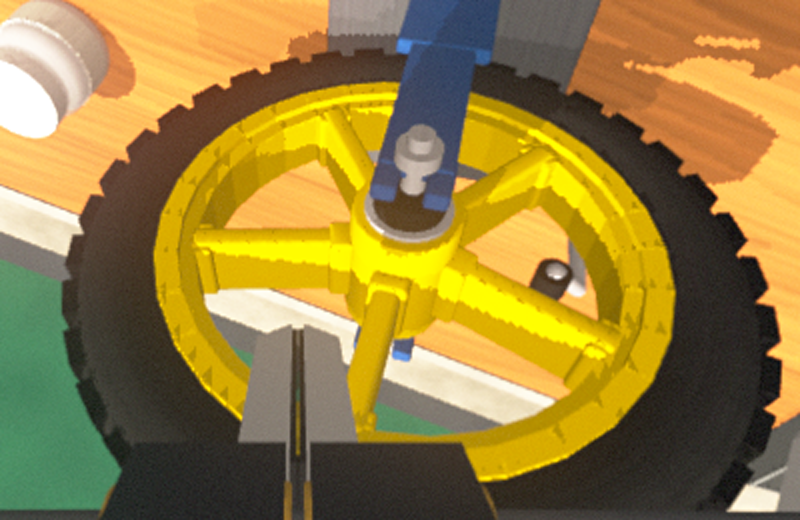

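```bash
python3 - <<'E'
from ang import *
from scipy.optimize import least_squares
c=pickle.load(open('pics/w8.pkl','rb'))
pts={-108:[(203,234),(340,233)],108:[(605,342),(468,273)],-36:[(333,112),(365,180)],36:[(540,152),(467,200)],180:[(362,425),(386,290)]}
L=[]
for s,l in pts.items():
    q=[plane(c,(u/2+170,v/2+70),-17) for u,v in l];L+=[(s,*a) for a in q]
    d=np.subtract(q[0],q[1]);print(s,np.degrees(np.arctan2(d[0],-d[1]))-s)
f=lambda p:[(y-p[1])*np.cos(np.radians(s)+p[0])+(z-p[2])*np.sin(np.radians(s)+p[0]) for s,y,z in L]
r=least_squares(f,[0,0,0]);print('v deg',np.degrees(r.x[0]),r.x[1:],np.round(r.fun,1))
a=cv2.imread('pics/w7.png');b=cv2.imread('pics/w8.png')
E
```

```text
-108 2.41198405934783
108 2.4315578849310526
-36 5.836455786958485
36 0.34387711430426293
180 -2.3705758358401283
v deg 2.4547419414171285 [1.34072528 2.24130442] [ 2.3  2.3  1.7  1.7  0.7 -2.4 -1.   0.9 -4.5  0.5]
```

Call:
drive_tool(translation=[[0, 0, -0.4], [0, 0, -0.4], [0, 0, -0.4], [0, 0, -0.4], [0, 0, 0], [0, 0, 0], [0, 0, 0]], yaw=[0, 0, 0, 0, 0, 0, 0], hand=[1, 1, 1, 1, 1, 1, 1])

```text
time: 23.55
position: [517.2, 2.9, 343.9]
eef_rot: [[-0.751, -0.247, 0.612], [-0.358, 0.931, -0.064], [-0.554, -0.268, -0.788]]
ft_force: [0.8, 0.5, -0.2]
opening: 0.1
```

```bash
python3 to.py; python3 - <<'E'
from cell import *
import pickle
from h import *
s=eyes.read_camera('scene')['frame'].astype(int);a=pickle.load(open('pics/scene0.pkl','rb'))['frame'].astype(int)
for n,(u,v) in dict(gauge=(329,124),tub=(396,297),lever=(294,200),spanner=(303,250)).items():
    w=slice(v-12,v+12),slice(u-12,u+12);print(n,abs(s[w]-a[w]).mean().round(1))
print(env.sign_off())
E
```

```text
t 23.55 tip [-97.5, -4.2, 151.6] u [0.573, -0.225, -0.788] q [-0.05 -0.2  -0.1   2.19  0.28  0.52  1.57] F [ 0.8  0.5 -0.2]
gauge 8.3
tub 9.6
lever 7.5
spanner 6.5
the job is handed in; nothing more can be done
None
```

The valve is at the bottom: my last measurement puts it about 2° past straight up. That is good to roughly 2°, against the 7° limit. The job was handed in at about 24 s of the 53 s, and no verdict was given.

- **Tilting the tool:** The drive has no tilt command, and the fingers can't get between the spokes pointing straight down. I tilted the tool by pushing against the wrist's joint limit high up in free space. The controller keeps that tilt, so the fingers ended up pointing about 52° below horizontal, toward the wheel.
- **Turning the wheel:** The valve started about 159° of turn from the bottom, going clockwise.
    1. The first push on a spoke turned it about 82°. I then drew the fingers right out.
    2. I went in behind the next spoke and turned it to about 3° short, then drew out again.
    3. A final small nudge went about 2° past straight up.
- **Last checks:** The estimate comes from fitting all five spokes in the last wrist picture. The individual spokes disagreed, from about -2° to +6°, and the stand arm hid the valve itself. Each force reading taken at the end of a move near the wheel was within about 1.5 N, but I had no reading of the peaks during the pushes.
- **Things around the stand:** Small patches of the scene camera picture around the tub, gauge, lever and spanner changed only slightly from the start. I did not view that last picture or measure their positions.

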